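Draw out the dripper's drying tray

ROBOT

A 6-joint arm with a two-finger parallel gripper is mounted at the origin on the work surface. World frame = base frame: x ahead of the robot, y to its left, z up, the work surface at z = 0. Lengths are in m, angles in rad, forces in N, time in s.
With the tool pointing down it reaches from about 0.35 to 0.8 m from the base axis. Payload 7.3 kg.
Tool frame: the origin (TCP) lies between the finger pads; the fingertips stand 25 mm ahead of it and the grasp point (between the pads) lies 6 mm ahead of it (r.tip_extent is the distance from the TCP to the fingertips, in m); z points along the fingers, y is the direction in which the jaws open and shut (so a half turn about z gives the same grasp; the last joint's range is limited). The gripper opens to 85 mm and grips with 20 to 120 N. Pads are 22 mm wide; open, the fingers measure 114 mm over their backs; the gripper's body (76 mm by 85 mm) begins 54 mm behind the grasp point. The pads swing forward as they close: fully open they stand 13 mm farther back than shut.
Start: joints at [-1.314, 0.342, 1.524, -0, 1.275, -0.146], TCP at [0.206, -0.483, 0.256] pointing down, gripper open.
Joint ranges: [-2.53, 2.53], [-0.77, 2.02], [0.04, 2.7], [-1, 4.14], [0.28, 2.66], [-3.11, 3.11]. Speed limits (rad/s): [2.57, 2.57, 3.14, 3.14, 3.14, 3.14].

INTERFACE

Orientations are given as a unit quaternion [x, y, z, w].
In Python, from workcell import r, command_gripper, optics gives the robot as it stands. The module is installed in compiled form; this text tells all that it offers. Calls block until the motion is done:
- r.reach(position, orientation): joint-space move of the TCP to a pose.
- r.move_straight(position, orientation=None, speed=0.15, max_force=None): straight line of the TCP; orientation=None keeps the orientation; speed is the mean speed in m/s. With max_force (N) it stops when the force on the tool has changed by that much, and returns True; else False.
- r.movej(angles): joint-space move.
- command_gripper(opening, force=None): finger opening in m; force is the grip in N (None keeps the last); returns when the fingers have stopped.
- r.hold(seconds).
- r.solve_ik(position, orientation): joint angles nearest the present ones, or None.
- r.read_state(): the state.
- optics.get_image(name): name is "scene" or "top"; returns (picture, depth): 400x640x3 uint8, red, green, blue; 400x640 float32, m along the optical axis (not along the pixel's ray), 0 where there is no reading.
- optics.camera_model(name): a dict with "K" (3x3 intrinsics, pixels), "k1" (the pictures are not rectified: a ray, as slopes to the right and down, at radius r is drawn at 1 + k1 r^2 times it, then the intrinsics apply), "R" (3x3) and "t" (3): a world point X has camera coordinates R X + t. Camera axes: x right, y down, z forward; pixel columns grow to the right and rows downward; lengths in m; the calibration is good to about 2 mm. A picture is of the moment at which its call begins. camera_model takes no time and is no camera call.
A pose or a line that the arm cannot do raises r.PlanningError and nothing moves.
- r.finish_job(): hands the job in, once; it reports no verdict.
The state is a dict: "time_s": time; "joint_positions": joint angles; "dq": joint speeds; "tau": joint torques, N m; "eef_pos": TCP position; "eef_rot": TCP orientation; "contact_force": force on the tool from outside, world axes, zero at the start; "torque": the same for the moment, N m; "grip_width": finger opening in m.
Only numpy, scipy, OpenCV 4.12 (cv2) and the standard library are available. Lean on these libraries where they do the work, as an engineer would, in place of code of your own. Each camera call takes 0.05 s, during which the arm holds its last target.

TASK

Two sliding trays stand ajar in the lacquer drying rack: hook your fingertips behind the front lip of the tray that carries the conical coffee dripper and draw it out fully to its stop, ready for decorating, and push the other tray, with the round bowl, fully home. Either tray may be done first. Do not pinch the lip of the dripper's tray, do not touch or tip the two pieces, let them ride along on their trays, and leave everything else on the table where it is.

Things in the scene. Friction and masses are not known exactly. Their poses are not given: they have to be found in the camera images.
- rack: low open wooden drying rack fixed to the table, 262 mm deep (x), 330 mm wide (y), 37 mm high (back board 50 mm), with two sliding trays side by side, centre lines at y = +77.5 and -77.5 mm. Origin on the table, midway between the trays, below the line of the lips when both are fully home; x points to the rack's back, away from the robot, y to the left, z up
- tray_l (a joint): sliding tray on the rack's left side (+y of the rack's middle): how far it is drawn out, in m, from 0 (fully home) to 0.14 (fully out, at its stop). It slides along the rack's x axis, out towards the rack's -x (the robot's side). It drags with about 1.5 N plus light damping, stays where it is left, and cannot be lifted or tipped
- tray_r (a joint): sliding tray on the rack's right side (-y of the rack's middle): how far it is drawn out, in m, from 0 (fully home) to 0.14 (fully out, at its stop). It slides along the rack's x axis, out towards the rack's -x (the robot's side). It drags with about 1.5 N plus light damping, stays where it is left, and cannot be lifted or tipped
- lip_l (a point): centre of the upright lip on the left tray's front edge; moves with the tray, axes as the rack's (x points from the lip back over the tray). Lip 130 mm wide (y), 12 mm thick (x); its top is 13 mm above this point, the tray's floor 13 mm below, the table 31 mm below. Floor bare for 60 mm behind it. To hook, all fingertips go down on its +x side; a finger on each side is a pinch
- lip_r (a point): centre of the upright lip on the right tray's front edge; moves with the tray, axes as the rack's (x points from the lip back over the tray). Lip 130 mm wide (y), 12 mm thick (x); its top is 13 mm above this point, the tray's floor 13 mm below, the table 31 mm below. Floor bare for 60 mm behind it. To hook, all fingertips go down on its +x side; a finger on each side is a pinch
- dripper_mid (a point): centre, half-way up, of the black conical coffee dripper: a cone open at the top, 94 mm across at the rim and 54 mm tall, on a flat round foot flange 84 mm across. It stands loose, upright, on the floor of one of the two trays, behind the lip; which one changes
- bowl_mid (a point): centre, half-way up, of the dark brown round bowl, 96 mm across and 48 mm tall, standing loose on the floor of the other tray
- glue: upright white squeeze bottle with an orange cap, 36 mm across, 85 mm tall; origin at the centre of its foot. A bystander: leave it alone
- teacup: green teacup without handle, 68 mm across, 62 mm tall; origin at the centre of its foot. A bystander: leave it alone
- rubbing_block: dark rubber rubbing block lying flat, 60 x 32 x 22 mm; origin at the centre of its underside. A bystander: leave it alone
- pin_jar: plain metal tin, 52 mm across, 50 mm tall; origin at the centre of its foot. A bystander: leave it alone
- brush: brush lying flat on the table, 160 mm long; origin at its middle, underside. A bystander: leave it alone

How it is judged:
By the outcome, as a careful person would: the job done as asked, in the order asked, and still so for the second after the job is handed in, with the robot touching nothing.
It also fails if it takes over 38 s, if anything falls off the work surface, if the arm or the gripper's body presses on something with over 40 N, if the wrist force passes 120 N, or if a joint passes its speed limit or range.

## Working session

There is one attempt and no reset: what is moved stays moved. The work goes in short steps, each a Python script; the robot and the scene stay as the last script left them, time stands still between calls to the robot, and variables do not carry over. Pictures are saved under pics/ and viewed, and the job is handed in when it is done.

```bash
mkdir -p pics
cat > h.py <<'E'
import numpy as np, cv2
from workcell import r, command_gripper, optics
def grab(tag):
    out={}
    for n in("scene","top"):
        im,d=optics.get_image(n); cv2.imwrite(f"pics/{tag}_{n}.png",im[:,:,::-1]); np.savez(f"pics/{tag}_{n}.npz",im=im,d=d)
        out[n]=(im,d)
    return out
def rays(n,uv):
    m=optics.camera_model(n);K=np.array(m["K"]);k=m["k1"]
    uv=np.atleast_2d(np.array(uv,float))
    p=cv2.undistortPoints(uv.reshape(-1,1,2),K,np.array([k,0,0,0,0.])).reshape(-1,2)
    R=np.array(m["R"]);t=np.array(m["t"])
    return -R.T@t, np.c_[p,np.ones(len(p))]@R
def onplane(n,uv,z):
    c,d=rays(n,uv); return c+d*((z-c[2])/d[:,2])[:,None]
def depthpts(n,uv,D):
    c,d=rays(n,uv); uv=np.atleast_2d(uv).astype(int); return c+d*D[uv[:,1],uv[:,0]][:,None]
def project(n,X):
    m=optics.camera_model(n);R=np.array(m["R"]);t=np.array(m["t"])
    return cv2.projectPoints(np.atleast_2d(np.array(X,float)),cv2.Rodrigues(R)[0],t,np.array(m["K"]),np.array([m["k1"],0,0,0,0.]))[0].reshape(-1,2)
E
python3 - <<'E'
from h import *
grab("a")
for n in("scene","top"):
    m=optics.camera_model(n);print(n,np.round(m["K"],1).tolist(),m["k1"],np.round(-np.array(m["R"]).T@m["t"],3))
s=r.read_state();print(s["time_s"],s["eef_pos"],s["eef_rot"],r.tip_extent)
E
```

```text
scene [[362.0, 0.0, 322.8], [0.0, 362.0, 196.7], [0.0, 0.0, 1.0]] -0.045699822646058784 [ 1.028 -0.105  0.67 ]
top [[361.0, 0.0, 320.8], [0.0, 361.0, 196.1], [0.0, 0.0, 1.0]] -0.03660267488400174 [0.526 0.073 0.863]
0.1 [ 0.20570903 -0.48266624  0.25569378] [ 9.79786421e-01  2.00045223e-01 -5.96804765e-05 -6.88047986e-04] 0.025
```

View pics/a_scene.png

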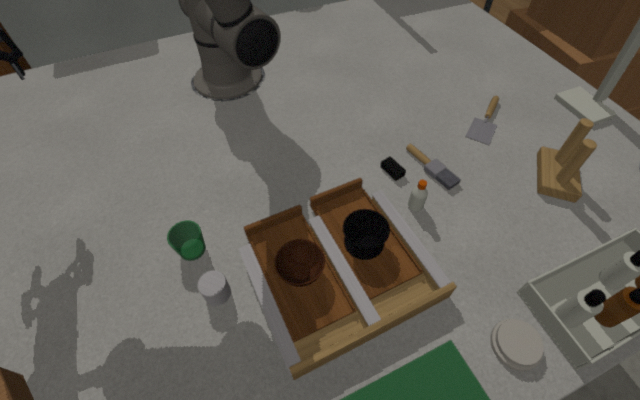

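View pics/a_top.png

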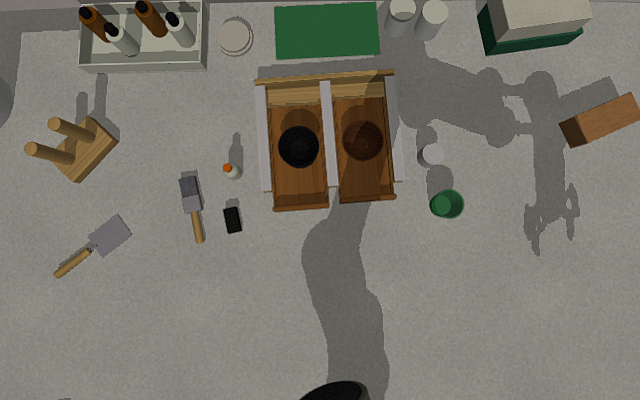

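The top view has the rack at columns 255-405, rows 70-210. The black dripper, at about (299,147), is in the left tray, with its lip near row 207. The brown bowl, at about (362,140), is in the right tray, with its lip near row 198. The glue (231,171), rubbing block (232,219), teacup (447,204) and tin (431,155) are beside the rack.

Run:
```python
from h import *
a=np.load("pics/a_top.npz");im=a["im"];D=a["d"]
cv2.imwrite("pics/crop1.png",cv2.resize(im[60:225,235:415,::-1],None,fx=4,fy=3.6,interpolation=cv2.INTER_CUBIC)[:600])
# full point cloud in rack region
vv,uu=np.mgrid[60:225,235:415];uv=np.c_[uu.ravel(),vv.ravel()]
P=depthpts("top",uv,D).reshape(vv.shape+(3,))
np.save("pics/P.npy",P)
for c in (285,300,315,345,362,380):
    print(c,[(rr,)+tuple(np.round(P[rr-60,c-235],3)) for rr in range(190,216,2)])
```

```text
285 [(190, np.float64(0.616), np.float64(0.154), np.float64(0.018)), (192, np.float64(0.611), np.float64(0.154), np.float64(0.018)), (194, np.float64(0.526), np.float64(0.073), np.float64(0.863)), (196, np.float64(0.602), np.float64(0.154), np.float64(0.019)), (198, np.float64(0.597), np.float64(0.155), np.float64(0.017)), (200, np.float64(0.592), np.float64(0.154), np.float64(0.019)), (202, np.float64(0.587), np.float64(0.154), np.float64(0.021)), (204, np.float64(0.583), np.float64(0.155), np.float64(0.019)), (206, np.float64(0.577), np.float64(0.152), np.float64(0.041)), (208, np.float64(0.572), np.float64(0.152), np.float64(0.043)), (210, np.float64(0.567), np.float64(0.152), np.float64(0.045)), (212, np.float64(0.565), np.float64(0.156), np.float64(0.001)), (214, np.float64(0.56), np.float64(0.157), np.float64(-0.002))]
300 [(190, np.float64(0.615), np.float64(0.119), np.float64(0.019)), (192, np.float64(0.611), np.float64(0.119), np.float64(0.018)), (194, np.float64(0.606), np.float64(0.119), np.float64(0.018)), (196, np.float64(0.601), np.float64(0.119), np.float64(0.019)), (1
[... 3231 characters left out ...]
t64(0.603), np.float64(-0.069), np.float64(0.017)), (196, np.float64(0.596), np.float64(-0.065), np.float64(0.044)), (198, np.float64(0.591), np.float64(-0.064), np.float64(0.044)), (200, np.float64(0.587), np.float64(-0.065), np.float64(0.042)), (202, np.float64(0.585), np.float64(-0.071), np.float64(0.0)), (204, np.float64(0.58), np.float64(-0.071), np.float64(0.001)), (206, np.float64(0.576), np.float64(-0.072), np.float64(-0.001)), (208, np.float64(0.571), np.float64(-0.071), np.float64(-0.001)), (210, np.float64(0.566), np.float64(-0.071), np.float64(0.001)), (212, np.float64(0.561), np.float64(-0.071), np.float64(-0.001)), (214, np.float64(0.556), np.float64(-0.07), np.float64(0.003))]
```

View pics/crop1.png

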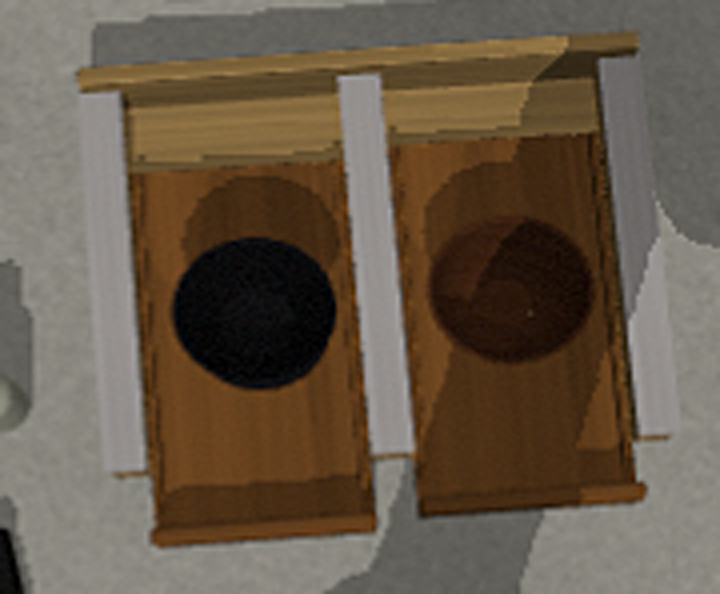

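Run:
```python
from h import *
P=np.load("pics/P.npy");z=P[...,2];y=P[...,1];x=P[...,0]
lipm=(z>0.037)&(z<0.052)&(x<0.605)
n,lab,st,_=cv2.connectedComponentsWithStats(lipm.astype(np.uint8))
for i in range(1,n):
    if st[i,4]<20: continue
    q=P[lab==i]; q2=q[:,:2].astype(np.float32)
    rc=cv2.minAreaRect(q2); 
    print("lip",st[i],"c",q.mean(0).round(4),"rect",np.round(rc[0],4),np.round(rc[1],4),rc[2], "line",np.polyfit(q[:,1],q[:,0],1))
a=np.load("pics/a_top.npz");im=a["im"][60:225,235:415].astype(int)
# rails: greyish & z~0.037
rm=(abs(im[...,0]-im[...,2])<25)&(z>0.028)&(z<0.046)
rm=cv2.morphologyEx(rm.astype(np.uint8),cv2.MORPH_OPEN,np.ones((3,3)))
n,lab,st,_=cv2.connectedComponentsWithStats(rm)
for i in range(1,n):
    if st[i,4]<60: continue
    q=P[lab==i];rc=cv2.minAreaRect(q[:,:2].astype(np.float32))
    k=np.polyfit(q[:,0],q[:,1],1)
    print("rail",st[i],q.mean(0).round(4),np.round(rc[0],4),np.round(rc[1],4),rc[2],"yaw",np.degrees(np.arctan(k[0])))
for nm,m in(("drip",(im.max(2)<40)&(z>0.05)),("obj",(z>0.052))):
    n,lab,st,_=cv2.connectedComponentsWithStats(m.astype(np.uint8))
    for i in range(1,n):
        if st[i,4]<60: continue
        q=P[lab==i];c,rad=cv2.minEnclosingCircle(q[:,:2].astype(np.float32));print(nm,st[i],np.round(c,4),rad,q[:,2].max(),np.percentile(q[:,2],50))
# neighbours in base region
vv,uu=np.mgrid[100:260,160:480];uv=np.c_[uu.ravel(),vv.ravel()]
D=a["d"];Q=depthpts("top",uv,D)
ok=(D[uv[:,1],uv[:,0]]>0)&(Q[:,2]>0.008)
m=ok.reshape(vv.shape).astype(np.uint8);n,lab,st,_=cv2.connectedComponentsWithStats(m)
for i in range(1,n):
    if st[i,4]<40: continue
    q=Q[(lab==i).ravel()];print("thing",st[i]+[160,100,0,0,0],q.min(0).round(3),q.max(0).round(3))
```

```text
lip [105 134  57  10 301] c [ 0.591  -0.0367  0.0435] rect [ 0.5913 -0.0368] [0.0122 0.1281] 3.56060528755188 line [-0.06136161  0.58879524]
lip [ 37 143  57   9 300] c [0.5739 0.1178 0.0434] rect [0.574  0.1182] [0.0123 0.1286] 3.4734859466552734 line [-0.06162122  0.58117547]
rail [ 149   15   21  106 1148] [ 0.7566 -0.1042  0.0372] [ 0.7589 -0.1045] [0.254  0.0262] 3.609757900238037 yaw 3.4074538822859997
rail [  84   21   19  105 1094] [0.7464 0.0504 0.0371] [0.7485 0.0506] [0.2517 0.0249] 3.569796323776245 yaw 3.516504696941567
rail [  20   26   16  106 1132] [0.7356 0.2049 0.037 ] [0.7381 0.2051] [0.2518 0.0264] 3.0422070026397705 yaw 3.09833984205715
rail [ 52  77  25  24 480] [0.7102 0.1203 0.0363] [0.7092 0.1192] [0.0549 0.0557] 0.6960235238075256 yaw 0.9769910935886951
drip [123  61  25  39 206] [0.6441 0.0134] 0.1327047497034073 0.863366380194965 0.060145129388728014
drip [ 43  66  41  41 717] [0.6387 0.1038] 0.11752519756555557 0.863366380194965 0.0645119252970966
obj [106  60  43  42 452] [0.644  0.0123] 0.13309796154499054 0.863366380194965 0.06393723152333214
obj [ 42  66  42  41 708] [0.6387 0.1038] 0.11752519756555557 0.863366380194965 0.06611723617677584
thing [  256   100   149   113 14247] [ 0.564 -0.124  0.008] [0.836 0.22  0.075]
thing [417 143  28  25 514] [ 0.666 -0.215  0.008] [ 0.717 -0.163  0.054]
thing [223 163  19  18 251] [0.642 0.259 0.008] [0.676 0.292 0.088]
thing [178 176  27  67 901] [0.497 0.347 0.008] [0.653 0.408 0.025]
thing [430 189  34  30 539] [ 0.543 -0.248  0.008] [ 0.608 -0.182  0.066]
thing [223 207  18  26 336] [0.519 0.261 0.008] [0.578 0.3   0.027]
```

Checks on the measurements:
- The lips measure 12 × 128 mm with tops at z ≈ 0.044, as specified.
- Lip centres: left (0.574, 0.118), right (0.591, −0.037). Rack yaw is +3.5°.
- The dripper is in the left tray.

I'll push the right tray home first.

```bash
cat >> h.py <<'E'
th=np.radians(3.53); U=np.array([np.cos(th),np.sin(th),0]); 
Q=[np.cos(th/2),np.sin(th/2),0,0]
LL=np.array([0.574,0.1182,0]); LR=np.array([0.5913,-0.0368,0])
def at(p,dx,tipz): 
    q=p+dx*U; q[2]=tipz+0.025; return q
E
python3 - <<'E'
from h import *
for p,dx,z in((LR,-0.032,.16),(LR,-0.032,.012),(LR,.03,.012),(LL,.025,.12),(LL,.025,.024),(LL,-.1,.024)):
    print(at(p,dx,z).round(3),np.round(r.solve_ik(at(p,dx,z),Q),2))
command_gripper(0.0,20)
r.reach(at(LR,-0.032,.13),Q)
s=r.read_state();print(s["time_s"],s["eef_pos"],s["grip_width"],s["contact_force"])
hit=r.move_straight(at(LR,-0.032,.014),speed=0.12,max_force=8)
s=r.read_state();print(hit,s["time_s"],s["eef_pos"],s["contact_force"])
hit2=r.move_straight(at(LR,0.055,.014),speed=0.05,max_force=8)
s=r.read_state();print(hit2,s["time_s"],s["eef_pos"],s["contact_force"], "lipshift", (s["eef_pos"]-at(LR,0,0))@U)
grab("b")
E
```

```text
[ 0.559 -0.039  0.185] [-0.21  0.47  1.53 -0.    1.14  1.3 ]
[ 0.559 -0.039  0.037] [-0.21  0.67  1.67 -0.    0.81  1.3 ]
[ 0.621 -0.035  0.037] [-0.18  0.75  1.48 -0.    0.92  1.33]
[0.599 0.12  0.145] [ 0.07  0.6   1.43 -0.    1.12  1.58]
[0.599 0.12  0.049] [ 0.07  0.72  1.51 -0.    0.92  1.58]
[0.474 0.112 0.049] [ 0.07  0.55  1.87 -0.    0.72  1.58]
2.9417 [ 0.55940733 -0.03964372  0.15518358] 0.00011413949380334782 [-0.26012015  0.08354541 -1.07789723]
False 4.0583 [ 0.55988831 -0.03893261  0.03969905] [ 0.58077995  0.19234906 -0.0196264 ]
True 5.1333 [ 0.61244336 -0.03530912  0.03828566] [ 0.27210011  1.07350766 -0.35562503] lipshift 0.021195040666398275
```

```bash
python3 -c "
import cv2;a=cv2.imread('pics/b_top.png');b=cv2.imread('pics/b_scene.png')
import numpy as np
cv2.imwrite('pics/b2.png',np.vstack([cv2.resize(a[50:230,200:460],(780,540))[:, :],][:1]));cv2.imwrite('pics/b3.png',cv2.resize(b[150:390,150:470],(800,600)))"
```

```text
(no output)
```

View pics/b3.png

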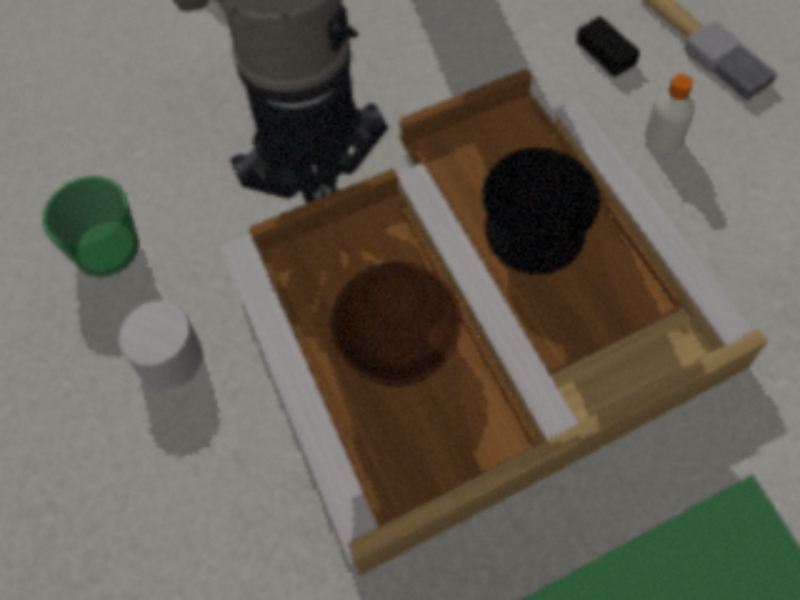

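The crop shows the right lip at about (325,205), level with the rail fronts, with the fingers on its front face. The bowl is upright. The force reading after the stop is near zero, so I'll press once more to confirm the stop is real and not just a force transient.

Run:
```python
from h import *
p=np.array(r.read_state()["eef_pos"])
for f in (12,):
    hit=r.move_straight(p+0.02*U,speed=0.03,max_force=f)
    s=r.read_state();print(hit,s["time_s"],s["eef_pos"],s["contact_force"],(s["eef_pos"]-at(LR,0,0))@U)
r.hold(0.3)
s=r.read_state();print(s["time_s"],s["contact_force"],(s["eef_pos"]-at(LR,0,0))@U)
```

```text
True 5.525 [ 0.61239566 -0.03509203  0.03749813] [ 0.37877828 -0.65819722 -0.11612673] 0.021160796261144484
5.825 [-0.30354791  0.7894117  -0.34589964] 0.020702694743660346
```

Two presses, at 8 N and 12 N, ended at the same point (21.2 mm), so the right tray is at its hard stop. Next I'll back off and hook the left tray.

Run:
```python
from h import *
p=np.array(r.read_state()["eef_pos"])
r.move_straight(p-0.03*U,speed=0.1)
q=p-0.03*U; q[2]=0.155
r.move_straight(q,speed=0.2)
r.reach(at(LL,0.026,.12),Q)
s=r.read_state();print(s["time_s"],s["eef_pos"],s["contact_force"])
hit=r.move_straight(at(LL,0.026,.024),speed=0.1,max_force=6)
s=r.read_state();print(hit,s["time_s"],s["eef_pos"],s["contact_force"],(s["eef_pos"]-at(LL,0,0))@U)
grab("c")
a=cv2.imread('pics/c_scene.png');cv2.imwrite('pics/c3.png',cv2.resize(a[130:370,200:520],(800,600)))
```

```text
7.6917 [0.59939319 0.12005589 0.14366268] [-0.11809636 -0.37540153 -0.18751733]
False 8.8 [0.60045033 0.11977475 0.04970066] [-0.7412226  -0.10600216  0.28159648] 0.0264971000472585
```

View pics/c3.png

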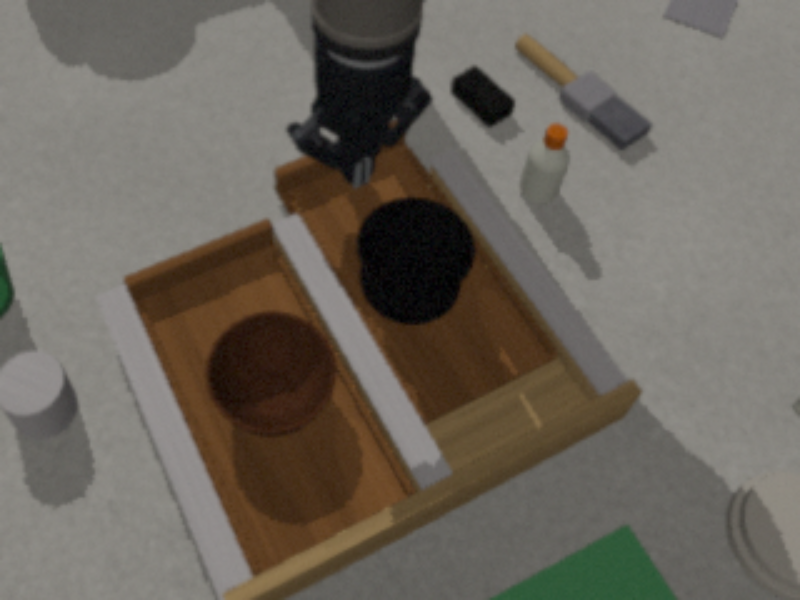

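The fingertips, at about (362,175), are down behind the left lip, in front of the dripper at (415,250) and clear of it. I expect about 94 mm of travel to the stop, so I'll pull now.

Run:
```python
from h import *
for f,d,v in ((8,-0.10,0.06),(12,-0.10,0.03)):
    hit=r.move_straight(at(LL,d,.024),speed=v,max_force=f)
    s=r.read_state();print(hit,s["time_s"],s["eef_pos"],s["contact_force"],(s["eef_pos"]-at(LL,0,0))@U)
grab("d")
a=cv2.imread('pics/d_scene.png');cv2.imwrite('pics/d3.png',cv2.resize(a[130:370,200:520],(800,600)))
```

```text
True 10.4417 [0.49708512 0.11341173 0.04923975] [0.98437108 0.48786199 1.75389796] -0.07706376841599823
True 10.75 [0.49708679 0.11337032 0.04920165] [0.96422937 0.19873042 0.96806949] -0.07706465131776101
```

View pics/d3.png

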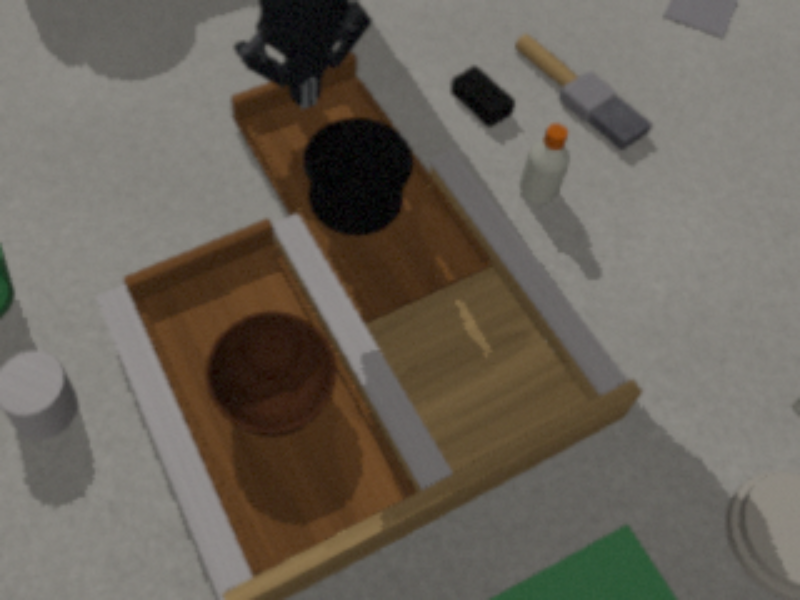

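The hook stopped at −77 mm, exactly as predicted from the 140 mm travel, and held at the same point against 12 N. In the picture the dripper at (358,170) has ridden along upright. Next I'll release, lift, move clear and measure the final state.

Run:
```python
from h import *
p=np.array(r.read_state()["eef_pos"])
r.move_straight(p+0.007*U,speed=0.05)
q=p+0.007*U; q[2]=0.2
r.move_straight(q,speed=0.15)
r.reach([0.33,-0.25,0.28],Q)
r.hold(0.2)
o=grab("e"); im,D=o["top"]
vv,uu=np.mgrid[60:270,235:415];P=depthpts("top",np.c_[uu.ravel(),vv.ravel()],D).reshape(vv.shape+(3,))
z=P[...,2]
m=((z>0.039)&(z<0.052)&(P[...,0]<0.645)&(D[60:270,235:415]>0)).astype(np.uint8)
n,lab,st,_=cv2.connectedComponentsWithStats(m)
for i in range(1,n):
    if st[i,4]<60: continue
    q=P[lab==i];rc=cv2.minAreaRect(q[:,:2].astype(np.float32));c=np.array(rc[0]);print("lip",np.round(rc[0],4),np.round(rc[1],4),"s",c@U[:2])
vv,uu=np.mgrid[100:260,160:480];uv=np.c_[uu.ravel(),vv.ravel()]
Qp=depthpts("top",uv,D);ok=(D[uv[:,1],uv[:,0]]>0)&(Qp[:,2]>0.008)
n,lab,st,_=cv2.connectedComponentsWithStats(ok.reshape(vv.shape).astype(np.uint8))
for i in range(1,n):
    if st[i,4]<40: continue
    q=Qp[(lab==i).ravel()];print("thing",st[i]+[160,100,0,0,0],q.min(0).round(3),q.max(0).round(3))
s=r.read_state();print(s["time_s"],s["eef_pos"],s["contact_force"])
```

```text
lip [0.612 0.115] [0.0635 0.0639] s 0.6178713958261721
lip [ 0.6286 -0.0327] [0.0119 0.1312] s 0.6253632101271991
lip [0.4794 0.1113] [0.012  0.1289] s 0.4853684394244147
thing [  256   100   149   153 13572] [ 0.472 -0.124  0.008] [0.839 0.22  0.076]
thing [418 143  27  25 512] [ 0.666 -0.215  0.009] [ 0.717 -0.162  0.054]
thing [223 163  19  18 250] [0.643 0.259 0.008] [0.676 0.292 0.089]
thing [178 176  27  67 906] [0.497 0.347 0.008] [0.653 0.409 0.024]
thing [430 189  34  30 546] [ 0.543 -0.249  0.008] [ 0.608 -0.182  0.065]
thing [223 207  18  26 339] [0.519 0.261 0.008] [0.578 0.301 0.026]
14.1083 [ 0.33029361 -0.24961682  0.27987566] [-0.08261283 -0.30851133 -0.22640876]
```

View pics/e_top.png

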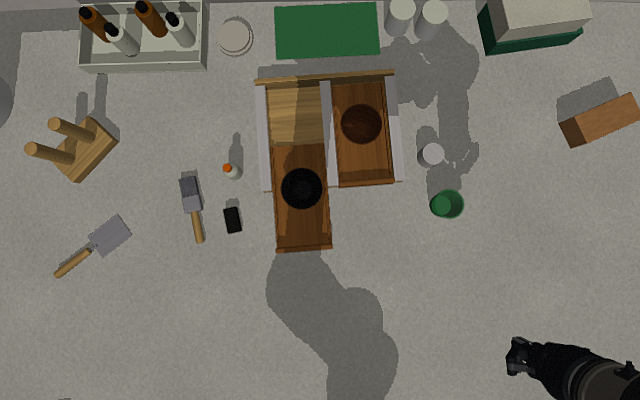

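View pics/e_scene.png

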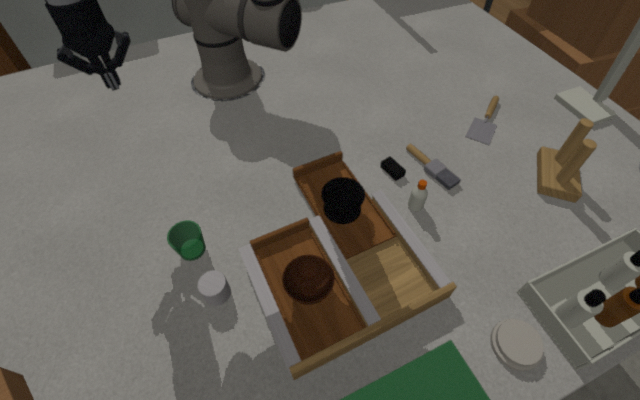

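In the top view, the left lip is at row 249 and the dripper at (302,188). The right lip is at row 184 and the bowl at (361,124). Both pieces are upright. The lips are 140.0 mm apart along the slide, which is exactly the full stroke, and the bystanders have not moved.

```bash
python3 -c "
from h import *
r.finish_job()"
```

```text
the job is handed in; nothing more can be done
```

The job is done and handed in at about 14 s on the robot's clock; `finish_job` gives no verdict. The dripper's tray (left) is drawn out to its stop and the bowl's tray (right) is fully home.

- **Right tray:** I pushed the front of its lip with closed fingertips. It stopped at the same point at 8 N and again at 12 N.
- **Left tray:** I put both closed fingertips down behind the lip, with no pinch, and drew it out. It also stopped at the same point at 8 N and again at 12 N.
- **Final pictures:** the two lips stand 140.0 mm apart along the slide (0.6254 and 0.4854 m), which is exactly the full stroke. The dripper and bowl are upright and rode along with their trays. The bystanders read within 1 mm of where they started, and the arm stands well clear.
- **Odd readings:** the contact force read only 0–2 N after each force stop, so I relied on the repeated stop positions and the 140 mm check instead. One spurious blob showed up in the final lip search: at (0.612, 0.115), about 64 mm square, it matches the dripper and not a lip.

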